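# Make up two finishing kits in the chair shop

### The arm

A 6-joint arm with a two-finger parallel gripper is mounted at the origin on the work surface. World frame = base frame: x ahead of the robot, y to its left, z up, the work surface at z = 0. Lengths are in m, angles in rad, forces in N, time in s.
With the tool pointing down it reaches from about 0.375 to 0.9 m from the base axis. Payload 3.1 kg.
Tool frame: the origin (TCP) lies at the centre of the arm's flange, where the gripper is bolted on; the fingertips stand 173 mm ahead of it and the grasp point (between the pads) lies 155 mm ahead of it (tip_extent is the distance from the TCP to the fingertips, in m); z points along the fingers, y is the direction in which the jaws open and shut (so a half turn about z gives the same grasp; the last joint's range is limited). The gripper opens to 85 mm and grips with 20 to 120 N. Pads are 22 mm wide; open, the fingers measure 114 mm over their backs; the gripper's body (76 mm by 85 mm) begins 54 mm behind the grasp point. The pads swing forward as they close: fully open they stand 13 mm farther back than shut.
Start: joints at [1.165, 0.527, 1.433, -0, 1.181, -0.178], TCP at [0.14, 0.609, 0.405] pointing down, gripper open.
Joint ranges: [-3.08, 3.08], [-0.75, 2.2], [0.22, 2.44], [-1.43, 4.57], [0, 2.65], [-2.85, 2.85]. Speed limits (rad/s): [2.79, 2.79, 3.14, 3.14, 3.14, 3.14].

### API

Orientations are given as a unit quaternion [x, y, z, w].
In Python, from station import sense, snapshot, sign_off, tip_extent gives the robot as it stands. The module is installed in compiled form; this text tells all that it offers.
- The arm moves only by the tool servo_tool, never from a script. Its argument "rows" is a list of rows, each a list of 3 entries, a list of its own where there are three numbers: the shift along the tool's x, y, z in mm, then the turn about the tool's z in degrees, then the opening, from -1 (shut) to 1 (fully open), so that 0 is half open. A call has 1 to 8 rows; each row is the pose to reach, as a shift and turn from the pose measured when the call began, along the tool's axes at that moment; what a row does not reach only later rows make up. A row lasts 1/10 s, in which the tool goes at most 50 mm and 8.59 degrees, less where a joint would pass 70% of its speed; a pose out of reach is approached as far as the arm can. A call with a gripper value outside its range is refused whole. The fingers move at their own pace and stop on an object; "force" is the grip in N (left out, the last holds). Time passes only in rows, so rows that repeat a pose let the fingers close. It gives the time, the measured TCP pose, the force and the opening at its end, in the units of the state.
- sense(): the state, without advancing time (a new reading comes with each control period).
- snapshot(name): name is "scene" or "side" or "wrist"; returns a dict with "image" (480x640x3 uint8, blue, green, red), "z_map" (480x640 float32, m along the optical axis (not along the pixel's ray), 0 where there is no reading), "vertical_fov" (degrees; the focal length in pixels is half the picture's height over the tangent of half this angle, whatever the lens; pixels are square), "cx", "cy" (the principal point, pixels), "cam_to_world" (4x4, takes a point from camera to world coordinates). Camera axes: x right, y down, z forward; pixel columns grow to the right and rows downward; lengths in m; the calibration is good to about 2 mm. A picture is of the moment at which its call begins.
- sign_off(): hands the job in, once; it reports no verdict.
The state is a dict: "t": time; "q": joint angles; "qd": joint speeds; "tau": joint torques, N m; "tcp_pos": TCP position; "tool_rot": TCP orientation; "force": force on the tool from outside, world axes, zero at the start; "ft_torque": the same for the moment, N m; "finger_gap": opening from 0.0 (shut) to 1.0 (fully open).
Only numpy, scipy, OpenCV 4.12 (cv2) and the standard library are available. Lean on these libraries where they do the work, as an engineer would, in place of code of your own. Each camera call takes 0.05 s, during which the arm holds its last target. There are 200 camera calls.

### The job

Make up the two finishing kits. The blue tray gets the straight slat and the white tin; the green tray gets the bent arm, the amber tin and the cork sanding block: in each tray lay the wooden part flat in the long bay, stand the tin upright in the square bay, and lay the block flat, the way it lies now, in the oblong bay (the blue tray's oblong bay stays empty). Set everything down on the tray floor without dropping it, let go, and leave the dark grey tin, the red tub and the tape measure where they are.

Things in the scene. Friction and masses are not known exactly. Their poses are not given: they have to be found in the camera images.
- tray_blue: Blue-rimmed kit tray, fixed, 208 (x) x 180 (y) mm, painted floor, grab bar 18 mm past each end. Origin: centre of underside, z up. Floor top at z 5, walls 4 thick, tops at z 15. Bays (tray frame, mm): LONG 200 x 88, centre (0, 42), for wood; SQUARE 78 x 80, centre (61, -46), for a tin; OBLONG 118 x 80, centre (-41, -46), for a block. Mid-bench; the two trays trade places, one may lie turned end for end.
- tray_green: Green-rimmed kit tray, fixed, 208 (x) x 180 (y) mm, painted floor, grab bar 18 mm past each end. Origin: centre of underside, z up. Floor top at z 5, walls 4 thick, tops at z 15. Bays (tray frame, mm): LONG 200 x 88, centre (0, 42), for wood; SQUARE 78 x 80, centre (61, -46), for a tin; OBLONG 118 x 80, centre (-41, -46), for a block. Mid-bench; the two trays trade places, one may lie turned end for end.
- slat_mid (a point): Straight pale plywood slat with round ends, 170 long (its x), 34 wide (its y), 24 thick, about 85 g, lying flat on the bench to the left or right of the trays. The point is its centre, half-way up (12 mm above its underside). Grip it across its width. Belongs in the blue tray's long bay, either way round.
- bent_mid (a point): Bent pale plywood arm like a small hockey stick, 24 mm thick, 30 wide, 85 g, lying flat. Shank along its x from -85 to 45, then it curves to +y (outline x -85..85, y -15..47). Point: on the shank's midline, half-way up (12 above its underside), near the centre of mass; grip across y there. The outline's middle lies 16 mm to +y of the point: centre that in the green tray's long bay, either way round.
- tin_white_mid (a point): closed round paint tin with steel rims, lid and band white, diameter 58, height 64, about 0.2 kg, standing on the bench. The point is its centre, half-way up (32 mm above its underside). Belongs in the blue tray's square bay.
- tin_amber_mid (a point): closed round paint tin with steel rims, lid and band amber (orange-yellow), diameter 58, height 64, about 0.2 kg, standing on the bench. The point is its centre, half-way up (32 mm above its underside). Belongs in the green tray's square bay.
- block_mid (a point): Cork sanding block, brown with a dark abrasive sole, 100 long (its x), 60 wide (its y), 35 high, about 90 g, lying flat on its sole. The point is its centre, half-way up (17.5 mm above its underside). Grip it across its 60 mm width. Belongs in the green tray's oblong bay, its length along the bay (tray x), either way round.
- tin_grey_mid (a point): closed round paint tin with steel rims, lid and band dark grey (nearly black), diameter 58, height 64, about 0.2 kg, standing on the bench. The point is its centre, half-way up (32 mm above its underside). A spare: leave it where it stands.
- tub_mid (a point): Low red plastic tub with a darker red lid, diameter 64, height 45, standing among the tins. The point is its centre, half-way up. Not wanted: leave it where it stands.
- tape_mid (a point): Yellow and black tape measure lying on its side, 70 (its x) x 64 (its y), 36 high. The point is its centre, half-way up. Not wanted: leave it where it lies.
Mind the look-alikes: they are no part of the job. What is shaped like the part that bears bent_mid but turquoise is not meant. Leave any purple look-alike of the part that bears tin_amber_mid alone.

How it is judged:
By the outcome, as a careful person would: the job done as asked, in the order asked, and still so for the second after the job is handed in, with the robot touching nothing.
It also fails if it takes over 144 s, if anything falls off the work surface, if the arm or the gripper's body presses on something with over 40 N, if the wrist force passes 120 N, or if a joint passes its speed limit or range.

## Working session

There is one attempt and no reset: what is moved stays moved. The work goes in short steps, Python scripts to look and compute and a tool call to move; the robot and the scene stay as the last step left them, time stands still between calls to the robot, and variables do not carry over. Pictures are saved under pics/ and viewed, about 12 in all and at most 16, crops included, and the job is handed in when it is done.

Besides the shell and the picture viewer there is one more tool, called after "Call:" as name(argument=value, ...) on one line, values as JSON. servo_tool: Moves the arm, as the interface text tells. Its arguments: {"type":"object","properties":{"rows":{"type":"array"},"force":{"type":"number"}},"required":["rows"]}

```bash
mkdir -p pics; python3 - <<'E'
from station import *
import cv2,numpy as np
for n in("scene","side"):
    s=snapshot(n);cv2.imwrite(f"pics/{n}1.png",s["image"]);np.savez(f"{n}1.npz",**s)
    print(n,s["vertical_fov"],s["cx"],s["cy"],s["cam_to_world"].round(3).tolist())
print(sense(),tip_extent if not callable(tip_extent) else tip_extent())
E
```

```text
scene 55.22937196426189 322.9672011309484 236.73069587185793 [[0.32, 0.676, -0.664, 1.181], [0.947, -0.214, 0.238, -0.162], [0.019, -0.705, -0.709, 0.812], [0.0, 0.0, 0.0, 1.0]]
side 53.834309812253224 322.23410002213365 239.59613602917113 [[0.937, -0.26, 0.233, 0.163], [-0.349, -0.724, 0.596, -0.699], [0.014, -0.64, -0.769, 1.069], [0.0, 0.0, 0.0, 1.0]]
{'t': 0.1, 'q': array([ 1.16552421e+00,  5.28386194e-01,  1.43381129e+00,  1.11909139e-05,
        1.18139872e+00, -1.78500693e-01]), 'qd': array([-2.74140386e-04, -1.20499432e-03, -4.01734639e-03, -2.88649869e-04,
        3.98959754e-04, -6.76954265e-05]), 'tau': array([ 5.28782778e-05, -4.43303812e+01, -1.78586483e+01, -1.86304237e-04,
        3.92316244e-03,  1.06184612e-05]), 'tcp_pos': array([0.14036241, 0.60870557, 0.40381134]), 'tool_rot': array([ 1.13144974e-01,  9.93577984e-01, -9.57917195e-04, -2.93226757e-04]), 'force': array([ 0.1137857 ,  0.00654563, -0.86825242]), 'ft_torque': array([0.03187565, 0.0095461 , 0.01559103]), 'finger_gap': 1.0028476456478992} 0.1734
```

View pics/scene1.png

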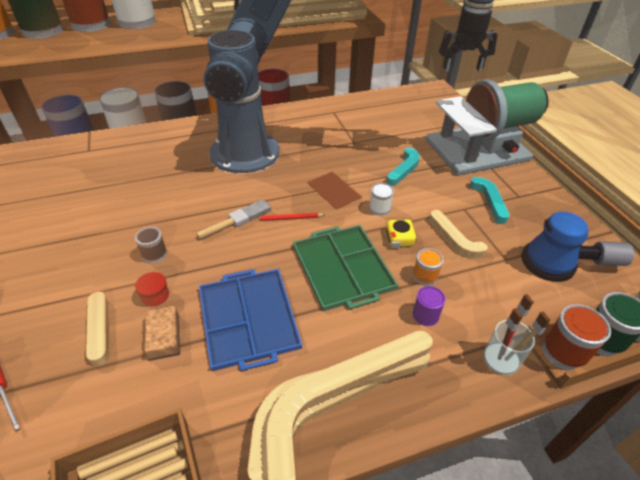

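The scene view shows the blue tray (250,318), green tray (345,265), slat (96,325), block (160,332), white tin (381,198) and amber tin (428,265). It also shows the bent arm (458,232), red tub (152,290), grey tin (150,243) and tape (401,232). The look-alikes are the purple tin (429,305) and the turquoise arms (404,166) and (490,198).

View pics/side1.png

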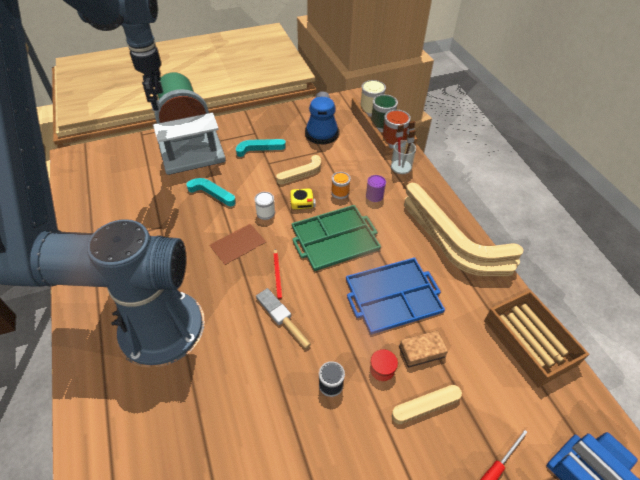

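```bash
cat > h.py <<'E'
import numpy as np,cv2
def cloud(s):
    f=240/np.tan(np.radians(float(s["vertical_fov"]))/2)
    z=s["z_map"];v,u=np.mgrid[:480,:640]
    P=np.stack([(u-s["cx"])/f*z,(v-s["cy"])/f*z,z],-1)
    M=s["cam_to_world"];W=P@M[:3,:3].T+M[:3,3]; W[z==0]=np.nan
    return W
E
python3 - <<'E'
import numpy as np,cv2
from h import *
W={};I={}
for n in("scene","side"):
    s=dict(np.load(f"{n}1.npz"));W[n]=cloud(s);I[n]=s["image"]
# table level + rectified top views, 1px = 1.5mm ; x 0.2..0.95 , y -0.55..0.65
for n in W:
    w=W[n];m=np.isfinite(w[...,2])&(w[...,2]>-.02)&(w[...,2]<.12)
    print(n,"bench z",np.median(w[m][:,2]))
w=W["scene"];
names=dict(slat=(96,325),block=(160,332),white=(381,190),amber=(428,257),bent=(458,232),tub=(152,282),grey=(150,236),tape=(401,230),purple=(429,297),blue=(235,318),green=(345,265))
for k,(u,v) in names.items(): print(k,w[v,u].round(3))
E
```

```text
scene bench z 0.0012036897771999788
side bench z 0.0008044703054346236
slat [ 0.543 -0.412  0.025]
block [ 0.607 -0.29   0.036]
white [0.362 0.288 0.062]
amber [0.611 0.291 0.065]
bent [0.529 0.425 0.026]
tub [ 0.481 -0.294  0.045]
grey [ 0.358 -0.286  0.064]
tape [0.49  0.287 0.037]
purple [0.709 0.242 0.062]
blue [ 0.598 -0.144  0.006]
green [0.537 0.125 0.015]
```

Side view agrees: blue tray (395,295), green tray (335,238), and the same objects and look-alikes. Next, fit poses from the depth data.

```bash
cat > m.py <<'E'
import numpy as np,cv2
from h import *
P=[];C=[];V=[]
S={}
for i,n in enumerate(("scene","side")):
    s=dict(np.load(f"{n}1.npz"));w=cloud(s).reshape(-1,3);c=s["image"].reshape(-1,3)
    ok=np.isfinite(w[:,0]);S[n]=(w[ok],c[ok])
def top(c,r,z0,z1,n):
    w,_=S[n];m=(np.hypot(w[:,0]-c[0],w[:,1]-c[1])<r)&(w[:,2]>z0)&(w[:,2]<z1);return w[m]
for n in S:
    print(n)
    for k,c,z in(("white",(.362,.288),.064),("amber",(.611,.291),.064),("grey",(.358,-.286),.064),("purple",(.709,.242),.064),("tub",(.481,-.294),.045)):
        p=top(c,.055,z-.006,z+.008,n)
        (x,y),r=cv2.minEnclosingCircle((p[:,:2]*1000).astype(np.float32)); print(k,round(x),round(y),"r",round(r),"mean",(p[:,:2].mean(0)*1000).round(),np.median(p[:,2]).round(4))
    for k,c,z,R in(("slat",(.543,-.412),.024,.12),("block",(.607,-.29),.035,.06),("bent",(.529,.425),.024,.115),("tape",(.49,.287),.036,.055)):
        p=top(c,R,z-.006,z+.006,n)
        print(k,[np.round(q,1) for q in cv2.minAreaRect((p[:,:2]*1000).astype(np.float32))])
    w,c=S[n];hsv=cv2.cvtColor(c[None],cv2.COLOR_BGR2HSV)[0].astype(int)
    for k,h0,h1,ctr in(("blue",100,128,(.598,-.12)),("green",50,85,(.53,.12))):
        m=(hsv[:,0]>h0)&(hsv[:,0]<h1)&(hsv[:,1]>80)&(np.hypot(w[:,0]-ctr[0],w[:,1]-ctr[1])<.19)&(w[:,2]<.03)
        p=w[m];print(k,[np.round(q,1) for q in cv2.minAreaRect((p[:,:2]*1000).astype(np.float32))],m.sum())
# top-down raster of both
X0,X1,Y0,Y1,q=.28,.78,-.5,.5,.00125
for n in S:
    w,c=S[n];im=np.zeros((int((X1-X0)/q),int((Y1-Y0)/q),3),np.uint8)
    m=(w[:,0]>X0)&(w[:,0]<X1)&(w[:,1]>Y0)&(w[:,1]<Y1)&(w[:,2]<.1)
    i=((X1-w[m,0])/q).astype(int).clip(0,im.shape[0]-1);j=((Y1-w[m,1])/q).astype(int).clip(0,im.shape[1]-1)
    for a in(0,1):
        for b in(0,1): im[(i+a).clip(0,im.shape[0]-1),(j+b).clip(0,im.shape[1]-1)]=c[m]
    cv2.imwrite(f"pics/top_{n}.png",cv2.medianBlur(im,3))
E
python3 m.py
```

```text
scene
white 363 290 r 30 mean [363. 288.] 0.0627
amber 610 295 r 30 mean [612. 294.] 0.0629
grey 352 -292 r 30 mean [ 354. -292.] 0.0633
purple 710 245 r 30 mean [711. 244.] 0.063
tub 481 -299 r 34 mean [ 484. -299.] 0.0452
slat [array([ 525.1, -401.1]), array([130.5, 166.8]), np.float64(46.0)]
block [array([ 596.4, -290.4]), array([60.2, 97.9]), np.float64(85.4)]
bent [array([531.7, 384.5]), array([173.9, 129.8]), np.float64(18.5)]
tape [array([481.2, 290.6]), array([61. , 69.7]), np.float64(77.1)]
blue [array([ 600.9, -115.9]), array([182.2, 244.5]), np.float64(88.0)] 7609
green [array([530.3, 121.8]), array([238.8, 176.3]), np.float64(2.4)] 4652
side
white 361 291 r 31 mean [360. 288.] 0.0636
amber 608 294 r 32 mean [609. 293.] 0.0636
grey 353 -291 r 30 mean [ 352. -292.] 0.0631
purple 708 244 r 30 mean [708. 245.] 0.0633
tub 481 -299 r 33 mean [ 480. -300.] 0.0446
slat [array([ 537.2, -362.1]), array([171.1, 137.1]), np.float64(0.4)]
block [array([ 594.6, -291. ]), array([60.8, 95.2]), np.float64(84.6)]
bent [array([519.3, 417.3]), array([171.5,  57. ]), np.float64(17.3)]
tape [array([477.9, 290.2]), array([65.8, 65.5]), np.float64(70.4)]
blue [array([ 598.4, -117.3]), array([182.5, 242.7]), np.float64(87.9)] 4578
green [array([513.4, 122. ]), array([221.6, 183.1]), np.float64(2.5)] 2876
```

View pics/top_side.png

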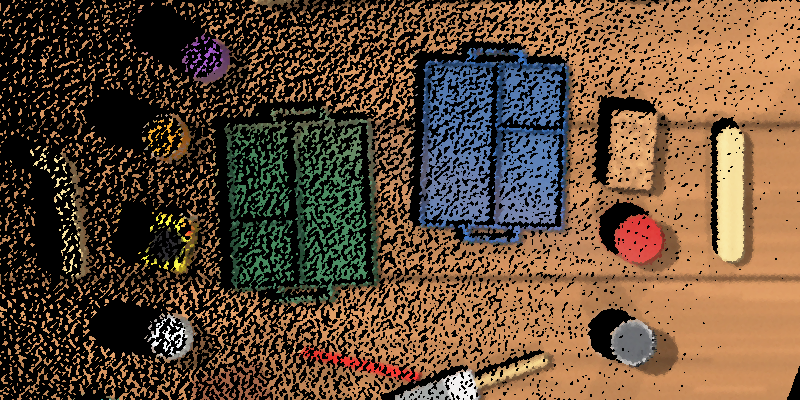

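The rasters show both trays with their long axes near world x. Blue has its long bay on +y and its square bay on the far side, so yaw is about -2°. Green is turned end for end: long bay on -y, square bay on the near side. Next I'll refine the trays, slat and bent arm, and take a close crop of the choice.

```bash
cat > m2.py <<'E'
import numpy as np,cv2
from h import *
from scipy.optimize import least_squares
segs=np.array([[-102,88,102,88],[-102,-88,102,-88],[-102,-88,-102,88],[102,-88,102,88],[-102,-4,102,-4],[20,-88,20,-4]],float)
def dist(p):
    a=segs[:,:2];d=segs[:,2:]-a;t=np.clip(((p[:,None]-a)*d).sum(-1)/(d*d).sum(-1),0,1)
    return np.linalg.norm(p[:,None]-a-t[...,None]*d,axis=-1).min(1)
for n in("scene","side"):
    s=dict(np.load(f"{n}1.npz"));w=cloud(s).reshape(-1,3);c=s["image"].reshape(-1,3);ok=np.isfinite(w[:,0]);w=w[ok]*1000;c=c[ok]
    hsv=cv2.cvtColor(c[None],cv2.COLOR_BGR2HSV)[0].astype(int)
    for k,h0,h1,g in(("blue",95,130,(600,-116,-2.1)),("green",45,90,(525,122,182.4))):
        m=(hsv[:,0]>h0)&(hsv[:,0]<h1)&(hsv[:,1]>70)&(np.hypot(w[:,0]-g[0],w[:,1]-g[1])<160)&(w[:,2]>12)&(w[:,2]<20)
        p=w[m][:,:2]
        def res(v):
            a=np.radians(v[2]);q=(p-v[:2])@np.array([[np.cos(a),-np.sin(a)],[np.sin(a),np.cos(a)]]);return dist(q)
        best=min((least_squares(res,(g[0]+dx,g[1],g[2]),loss="soft_l1",x_scale=(1,1,.5)) for dx in(-10,0,10)),key=lambda r:r.cost)
        print(n,k,best.x.round(1),"mean res",res(best.x).mean().round(2),len(p))
    def pick(x0,x1,y0,y1): 
        m=(w[:,0]>x0)&(w[:,0]<x1)&(w[:,1]>y0)&(w[:,1]<y1)&(w[:,2]>18)&(w[:,2]<32)&(hsv[:,0]>12)&(hsv[:,0]<35);return w[m]
    p=pick(430,660,-450,-350);print(n,"slat",[np.round(r,1) for r in cv2.minAreaRect(p[:,:2].astype(np.float32))],p[:,2].mean().round(1))
    p=pick(400,640,345,500);r=cv2.minAreaRect(p[:,:2].astype(np.float32));print(n,"bent",[np.round(x,1) for x in r])
    e=cv2.boxPoints(r);L=max([(e[i+1]-e[i]) for i in(0,1)],key=np.linalg.norm);L=L/np.linalg.norm(L);N=np.array([-L[1],L[0]])
    u=(p[:,:2]-np.array(r[0]))@L;v=(p[:,:2]-np.array(r[0]))@N
    print(" L",L.round(3));print([(a,v[(u>a)&(u<a+15)].min().round(),v[(u>a)&(u<a+15)].max().round()) for a in range(-85,85,15) if ((u>a)&(u<a+15)).any()])
im=dict(np.load("scene1.npz"))["image"][140:340,360:540]
cv2.imwrite("pics/crop.png",cv2.resize(im,None,fx=3,fy=3,interpolation=2))
E
python3 m2.py
```

```text
scene blue [ 601.  -117.7   -1.9] mean res 3.13 1130
scene green [527.  123.  182.3] mean res 2.87 625
scene slat [array([ 537. , -413.8]), array([172.7,  35.7]), np.float64(0.4)] 24.4
scene bent [array([520.3, 418.5]), array([173.9,  58.1]), np.float64(18.5)]
 L [0.948 0.318]
[(-85, np.float64(-2.0), np.float64(29.0)), (-70, np.float64(-7.0), np.float64(25.0)), (-55, np.float64(-9.0), np.float64(22.0)), (-40, np.float64(-13.0), np.float64(19.0)), (-25, np.float64(-18.0), np.float64(17.0)), (-10, np.float64(-22.0), np.float64(14.0)), (5, np.float64(-24.0), np.float64(8.0)), (20, np.float64(-27.0), np.float64(6.0)), (35, np.float64(-29.0), np.float64(7.0)), (50, np.float64(-26.0), np.float64(22.0)), (65, np.float64(-23.0), np.float64(29.0)), (80, np.float64(-5.0), np.float64(21.0))]
side blue [ 598.6 -117.5   -1.6] mean res 2.91 679
side green [524.  122.9 182.4] mean res 3.15 367
side slat [array([ 537.5, -412.9]), array([171.1,  35.6]), np.float64(0.4)] 23.5
side bent [array([519.3, 417.3]), array([171.5,  57. ]), np.float64(17.3)]
 L [0.955 0.297]
[(-85, np.float64(-4.0), np.float64(29.0)), (-70, np.float64(-8.0), np.float64(25.0)), (-55, np.float64(-12.0), np.float64(23.0)), (-40, np.float64(-14.0), np.float64(24.0)), (-25, np.float64(-16.0), np.float64(17.0)), (-10, np.float64(-19.0), np.float64(18.0)), (5, np.float64(-28.0), np.float64(13.0)), (20, np.float64(-29.0), np.float64(7.0)), (35, np.float64(-25.0), np.float64(7.0)), (50, np.float64(-26.0), np.float64(25.0)), (65, np.float64(-15.0), np.float64(29.0)), (80, np.float64(2.0), np.float64(26.0))]
```

View pics/crop.png

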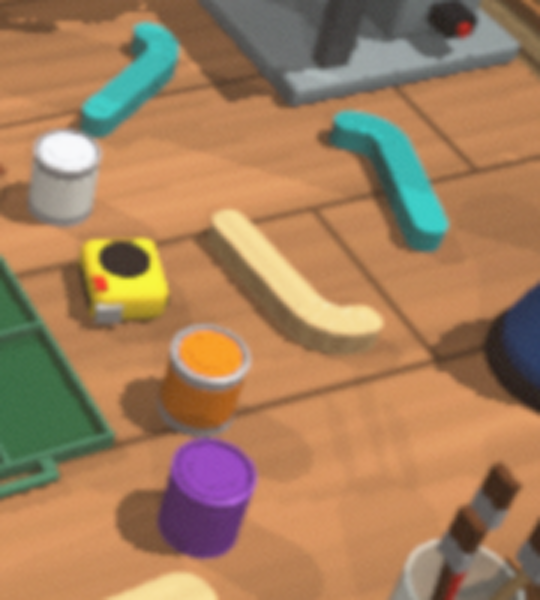

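The crop shows the plywood bent arm (crop 290,285), apart from the turquoise arms at (130,75) and (395,170). The amber tin (210,375) is orange-yellow and the purple one (210,490) is the look-alike. Choices confirmed. Now a helper that turns a world target into tool shifts.

```bash
cat > go.py <<'E'
# args: x y z(TCP) [mm] yaw of jaw axis [deg], groups of 4; prints tool shift and turn from the present pose
import sys,numpy as np
from station import sense
from scipy.spatial.transform import Rotation as Ro
s=sense();R=Ro.from_quat(s["tool_rot"]).as_matrix();p=s["tcp_pos"]*1000
psi=np.degrees(np.arctan2(R[1,1],R[0,1]))
print("t",round(s["t"],1),"pos",p.round(),"psi",psi.round(1),"tilt",np.degrees(np.arccos(-R[2,2])).round(2),"gap",round(s["finger_gap"]*85,1),"F",s["force"].round(1))
a=list(map(float,sys.argv[1:]))
for i in range(0,len(a),4):
    d=R.T@(np.array(a[i:i+3])-p);t=-((a[i+3]-psi+90)%180-90)
    print("shift",d.round(1).tolist(),"turn",round(t,1),"rows",np.ceil(np.linalg.norm(d)/50))
E
python3 go.py 500 -100 320 90 537 -413 320 90.4
```

```text
t 0.1 pos [140. 609. 404.] psi 77.0 tilt 0.11 gap 85.2 F [ 0.1  0.  -0.9]
shift [-509.8, -609.5, 84.8] turn -13.0 rows 16.0
shift [-616.2, -906.2, 85.4] turn -13.4 rows 22.0
```

Call:
servo_tool(rows=[[[-510, -610, 85], -13, 0.2], [[-510, -610, 85], -13, 0.2], [[-510, -610, 85], -13, 0.2], [[-510, -610, 85], -13, 0.2], [[-510, -610, 85], -13, 0.2], [[-510, -610, 85], -13, 0.2], [[-510, -610, 85], -13, 0.2], [[-510, -610, 85], -13, 0.2]], force=40)

```text
t: 0.9
tcp_pos: [0.3207, 0.2525, 0.3621]
tool_rot: [-0.0, 1.0, -0.001, -0.0]
force: [1.2, -0.1, -0.4]
finger_gap: 0.604
```

```bash
python3 go.py 500 -100 320 90 537 -413 260 90.4
```

```text
t 0.9 pos [321. 252. 362.] psi 90.0 tilt 0.1 gap 51.3 F [ 1.2 -0.1 -0.4]
shift [-179.1, -352.5, 42.6] turn 0.0 rows 8.0
shift [-215.9, -665.4, 103.1] turn -0.4 rows 15.0
```

Call:
servo_tool(rows=[[[-180, -350, 40], 0, 0.3], [[-180, -350, 40], 0, 0.3], [[-180, -350, 40], 0, 0.3], [[-180, -350, 40], 0, 0.3], [[-180, -350, 40], 0, 0.3], [[-180, -350, 40], 0, 0.3], [[-180, -350, 40], 0, 0.3], [[-216, -665, 100], 0, 0.3]])

```text
t: 1.7
tcp_pos: [0.4892, -0.1066, 0.3187]
tool_rot: [-0.0, 1.0, -0.002, 0.002]
force: [0.1, 0.7, -0.4]
finger_gap: 0.651
```

```bash
python3 go.py 537 -413 260 90.4
```

```text
t 1.7 pos [ 489. -107.  319.] psi 90.0 tilt 0.25 gap 55.3 F [ 0.1  0.7 -0.4]
shift [-47.3, -306.2, 59.7] turn -0.4 rows 7.0
```

Call:
servo_tool(rows=[[[-47, -306, 60], 0, 0.3], [[-47, -306, 60], 0, 0.3], [[-47, -306, 60], 0, 0.3], [[-47, -306, 60], 0, 0.3], [[-47, -306, 60], 0, 0.3], [[-47, -306, 60], 0, 0.3], [[-47, -306, 60], 0, 0.3], [[-47, -306, 60], 0, 0.3]])

```text
t: 2.5
tcp_pos: [0.5362, -0.416, 0.2584]
tool_rot: [0.001, 1.0, -0.002, 0.002]
force: [-0.2, 0.1, 0.1]
finger_gap: 0.647
```

```bash
python3 go.py 537 -413 260 90.4; python3 - <<'E'
from station import *;import cv2,numpy as np
from h import *
s=snapshot("wrist");cv2.imwrite("pics/w1.png",s["image"]);w=cloud(s)*1000
m=(w[...,2]>18)&(w[...,2]<32)&(w[...,0]>400)&(w[...,0]<660)&(w[...,1]<-360)&(w[...,1]>-470)
print(cv2.minAreaRect(w[m][:,:2].astype(np.float32)),np.median(w[m][:,2]),m.sum(), s["cam_to_world"].round(3).tolist())
E
```

```text
t 2.5 pos [ 536. -416.  258.] psi 89.9 tilt 0.29 gap 55.0 F [-0.2  0.1  0.1]
shift [-0.8, 3.0, -1.6] turn -0.5 rows 1.0
((535.4807739257812, -412.9072570800781), (170.05514526367188, 34.11929702758789), 0.07831856608390808) 25.12023212724121 13393 [[0.003, 0.95, 0.312, 0.456], [1.0, -0.002, -0.004, -0.416], [-0.003, 0.312, -0.95, 0.229], [0.0, 0.0, 0.0, 1.0]]
```

View pics/w1.png

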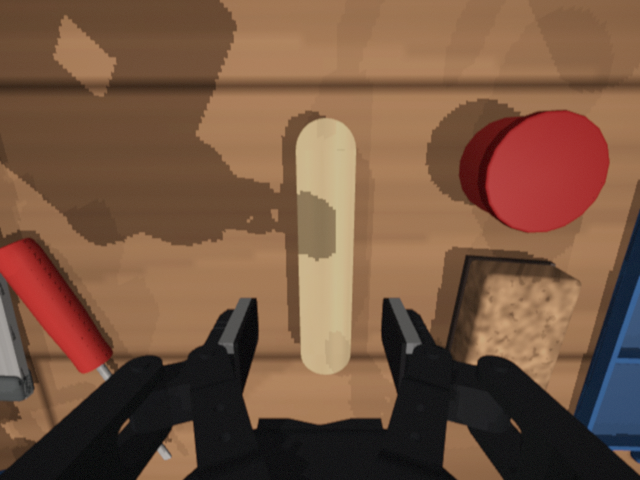

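The wrist view shows the slat (325,245) centred between the fingers; it measures (535.5, -413), 0°.

Call:
servo_tool(rows=[[[0, 3, 40], 0, 0.3], [[0, 3, 82], 0, 0.3], [[0, 3, 82], 0, 0.3], [[0, 3, 82], 0, 0.3], [[0, 3, 82], 0, -0.6], [[0, 3, 82], 0, -0.6], [[0, 3, 82], 0, -0.6], [[0, 3, 82], 0, -0.6]], force=40)

```text
t: 3.35
tcp_pos: [0.5368, -0.4108, 0.1788]
tool_rot: [0.001, 1.0, -0.001, 0.002]
force: [0.2, 1.5, 6.5]
finger_gap: 0.386
```

```bash
python3 go.py 537 -413 260 90.4  601 -76 260 88.2
```

```text
t 3.4 pos [ 537. -411.  179.] psi 89.9 tilt 0.29 gap 32.8 F [0.2 1.5 6.5]
shift [-0.5, -2.4, -81.2] turn -0.5 rows 2.0
shift [-64.2, 334.7, -82.0] turn 1.7 rows 8.0
```

Call:
servo_tool(rows=[[[0, 0, -45], 0, -0.6], [[0, 0, -80], 0, -0.6], [[-65, 335, -80], 2, -0.6], [[-65, 335, -80], 2, -0.6], [[-65, 335, -80], 2, -0.6], [[-65, 335, -80], 2, -0.6], [[-65, 335, -80], 2, -0.6], [[-65, 335, -80], 2, -0.6]])

```text
t: 4.15
tcp_pos: [0.5938, -0.1143, 0.2586]
tool_rot: [0.018, 1.0, -0.001, 0.002]
force: [1.2, -0.2, -1.0]
finger_gap: 0.383
```

```bash
python3 go.py 602 -76 220 88.2  602 -76 184 88.2
```

```text
t 4.2 pos [ 594. -114.  259.] psi 87.9 tilt 0.3 gap 32.6 F [ 1.2 -0.2 -1. ]
shift [-6.6, 38.7, 38.5] turn -0.3 rows 2.0
shift [-6.5, 38.8, 74.5] turn -0.3 rows 2.0
```

Call:
servo_tool(rows=[[[-7, 39, 0], 0, -0.6], [[-7, 39, 30], 0, -0.6], [[-7, 39, 55], 0, -0.6], [[-7, 39, 65], 0, -0.6], [[-7, 39, 65], 0, -0.6], [[-7, 39, 70], 0, -0.6], [[-7, 39, 70], 0, -0.6], [[-7, 39, 70], 0, -0.6]])

```text
t: 4.95
tcp_pos: [0.6028, -0.0763, 0.1894]
tool_rot: [0.019, 1.0, -0.002, 0.003]
force: [-0.5, -0.0, -1.2]
finger_gap: 0.384
```

```bash
python3 go.py 602 -76 184 88.2
```

```text
t 5.0 pos [603. -76. 189.] psi 87.9 tilt 0.39 gap 32.6 F [-0.5 -0.  -1.2]
shift [0.8, 0.3, 5.4] turn -0.3 rows 1.0
```

Still 5 mm above the floor with no contact. Lower in small steps until contact.

Call:
servo_tool(rows=[[[0, 0, 3], 0, -0.6], [[0, 0, 5], 0, -0.6], [[0, 0, 6], 0, -0.6], [[0, 0, 6], 0, -0.6]])

```text
t: 5.35
tcp_pos: [0.6029, -0.0764, 0.1838]
tool_rot: [0.019, 1.0, -0.002, 0.003]
force: [-0.1, -0.2, 2.5]
finger_gap: 0.389
```

```bash
python3 go.py 602 -76 184 88.2
```

```text
t 5.3 pos [603. -76. 184.] psi 87.9 tilt 0.41 gap 33.1 F [-0.1 -0.2  2.5]
shift [0.9, 0.3, -0.2] turn -0.3 rows 1.0
```

Call:
servo_tool(rows=[[[0, 0, 0], 0, 0.15], [[0, 0, 0], 0, 0.15], [[0, 0, 0], 0, 0.15], [[0, 0, 0], 0, 0.15], [[0, 0, -30], 0, 0.15], [[0, 0, -70], 0, 0.5], [[0, 0, -110], 0, 1], [[0, 0, -140], 0, 1]])

```text
t: 6.15
tcp_pos: [0.6023, -0.0759, 0.3261]
tool_rot: [0.019, 1.0, -0.002, 0.004]
force: [0.6, 1.0, 0.1]
finger_gap: 0.998
```

```bash
python3 go.py 362 289 300 90; python3 - <<'E'
from station import *;import cv2,numpy as np
from h import *
s=snapshot("scene");w=cloud(s)*1000
hsv=cv2.cvtColor(s["image"],cv2.COLOR_BGR2HSV)
m=(w[...,2]>24)&(w[...,2]<36)&(w[...,0]>480)&(w[...,0]<720)&(w[...,1]<-20)&(w[...,1]>-140)&(hsv[...,0]>12)&(hsv[...,0]<35)
print(cv2.minAreaRect(w[m][:,:2].astype(np.float32)),np.median(w[m][:,2]))
E
```

```text
t 6.2 pos [602. -76. 326.] psi 87.9 tilt 0.53 gap 84.8 F [0.6 1.  0.1]
shift [253.9, 355.8, 22.6] turn -2.1 rows 9.0
((604.85986328125, -77.87826538085938), (34.22013473510742, 170.20584106445312), 87.88369750976562) 29.071397219379293
```

Slat lies flat in the bay: top at 29 mm, within 3 mm of the centre. Next, the white tin.

Call:
servo_tool(rows=[[[254, 356, 15], -2, 1], [[254, 356, 15], -2, 1], [[254, 356, 15], -2, 1], [[254, 356, 15], -2, 1], [[254, 356, 15], -2, 1], [[254, 356, 15], -2, 1], [[254, 356, 15], -2, 1], [[254, 356, 15], -2, 1]])

```text
t: 7.0
tcp_pos: [0.3818, 0.26, 0.3105]
tool_rot: [0.001, 1.0, -0.003, 0.008]
force: [1.0, 0.1, -0.9]
finger_gap: 1.0
```

```bash
cat > tin.py <<'E'
import sys;from station import *;import cv2,numpy as np
from h import *
x,y,z0,z1,R=map(float,sys.argv[1:6])
s=snapshot("wrist");cv2.imwrite("pics/w_last.png",s["image"]);w=cloud(s)*1000
m=(np.hypot(w[...,0]-x,w[...,1]-y)<R)&(w[...,2]>z0)&(w[...,2]<z1)
p=w[m];print("wrist n",m.sum(),"zmed",np.median(p[:,2]).round(1),"circ",cv2.minEnclosingCircle(p[:,:2].astype(np.float32)),"rect",cv2.minAreaRect(p[:,:2].astype(np.float32)))
E
python3 tin.py 362 289 57 72 55; python3 go.py 362 289 196 90
```

```text
wrist n 6200 zmed 64.4 circ ((359.2700500488281, 290.8050842285156), 29.152660369873047) rect ((358.86865234375, 291.0093078613281), (57.47374725341797, 57.26499557495117), 3.5875020027160645)
t 7.0 pos [377. 264. 310.] psi 90.2 tilt 0.73 gap 84.7 F [-2.5  2.9 -0.8]
shift [16.0, 25.3, 113.8] turn 0.2 rows 3.0
```

Call:
servo_tool(rows=[[[17, 26, 20], 0, 1], [[17, 26, 40], 0, 1], [[17, 26, 60], 0, 1], [[17, 26, 90], 0, 1], [[17, 26, 114], 0, 1], [[17, 26, 114], 0, 1], [[17, 26, 114], 0, 1], [[17, 26, 114], 0, 1]])

```text
t: 7.85
tcp_pos: [0.3614, 0.2898, 0.1968]
tool_rot: [-0.001, 1.0, -0.002, 0.007]
force: [-0.1, -0.8, 0.1]
finger_gap: 0.998
```

```bash
python3 go.py 361 290 196 90
```

```text
t 7.8 pos [361. 290. 197.] psi 90.2 tilt 0.8 gap 84.9 F [-0.1 -0.8  0.1]
shift [0.4, 0.2, 0.8] turn 0.2 rows 1.0
```

Call:
servo_tool(rows=[[[0, 0, 0], 0, 0.1], [[0, 0, 0], 0, 0.1], [[0, 0, 0], 0, 0.1], [[0, 0, 0], 0, 0.1], [[0, 0, -30], 0, 0.1], [[0, 0, -70], 0, 0.1], [[0, 0, -110], 0, 0.1], [[0, 0, -120], 0, 0.1]], force=45)

```text
t: 8.65
tcp_pos: [0.3603, 0.2907, 0.3205]
tool_rot: [-0.002, 1.0, -0.001, 0.01]
force: [0.5, 0.3, -2.6]
finger_gap: 0.671
```

```bash
python3 go.py 659.5 -165.5 300 88.2
```

```text
t 8.7 pos [360. 291. 321.] psi 90.2 tilt 1.17 gap 57.0 F [ 0.5  0.3 -2.6]
shift [-297.3, -457.1, 27.1] turn 2.0 rows 11.0
```

Call:
servo_tool(rows=[[[-297, -457, 10], 2, 0.1], [[-297, -457, 10], 2, 0.1], [[-297, -457, 10], 2, 0.1], [[-297, -457, 10], 2, 0.1], [[-297, -457, 10], 2, 0.1], [[-297, -457, 10], 2, 0.1], [[-297, -457, 10], 2, 0.1], [[-297, -457, 10], 2, 0.1]])

```text
t: 9.45
tcp_pos: [0.5794, -0.046, 0.3158]
tool_rot: [0.016, 1.0, -0.0, 0.009]
force: [0.4, 1.0, -1.8]
finger_gap: 0.669
```

```bash
python3 go.py 659.5 -165.5 260 88.2
```

```text
t 9.4 pos [579. -46. 316.] psi 88.1 tilt 1.03 gap 56.9 F [ 0.4  1.  -1.8]
shift [-82.9, -116.8, 57.3] turn -0.1 rows 4.0
```

Call:
servo_tool(rows=[[[-83, -117, 20], 0, 0.1], [[-83, -117, 40], 0, 0.1], [[-83, -117, 57], 0, 0.1], [[-83, -117, 57], 0, 0.1], [[-83, -117, 75], 0, 0.1], [[-83, -117, 95], 0, 0.1], [[-83, -117, 102], 0, 0.1], [[-83, -117, 102], 0, 0.1]])

```text
t: 10.25
tcp_pos: [0.6593, -0.1648, 0.2133]
tool_rot: [0.016, 1.0, 0.001, 0.007]
force: [-0.4, 0.8, -1.9]
finger_gap: 0.666
```

```bash
python3 go.py 659.5 -165.5 201 88.2
```

```text
t 10.2 pos [ 659. -165.  213.] psi 88.2 tilt 0.78 gap 56.6 F [-0.4  0.8 -1.9]
shift [-0.0, -0.7, 12.3] turn -0.0 rows 1.0
```

Call:
servo_tool(rows=[[[0, -1, 4], 0, 0.1], [[0, -1, 8], 0, 0.1], [[0, -1, 11], 0, 0.1], [[0, -1, 12], 0, 0.1], [[0, -1, 12], 0, 0.1]])

```text
t: 10.75
tcp_pos: [0.6596, -0.1656, 0.2033]
tool_rot: [0.016, 1.0, 0.001, 0.007]
force: [-2.5, 1.5, 5.0]
finger_gap: 0.668
```

```bash
python3 go.py 659.5 -165.5 201 88.2
```

```text
t 10.8 pos [ 660. -166.  203.] psi 88.2 tilt 0.82 gap 56.8 F [-2.5  1.5  5. ]
shift [0.1, 0.1, 2.3] turn -0.0 rows 1.0
```

Call:
servo_tool(rows=[[[0, 0, 0], 0, 0.8], [[0, 0, 0], 0, 0.8], [[0, 0, 0], 0, 0.8], [[0, 0, 0], 0, 0.8], [[0, 0, -30], 0, 0.8], [[0, 0, -70], 0, 0.8], [[0, 0, -110], 0, 0.4], [[0, 0, -125], 0, 0.3]])

```text
t: 11.55
tcp_pos: [0.6589, -0.1663, 0.3328]
tool_rot: [0.016, 1.0, -0.001, 0.011]
force: [0.0, -0.1, -0.4]
finger_gap: 0.65
```

```bash
python3 go.py 500 413 300 95.6 ; python3 tin.py 660 -166 60 80 60
```

```text
t 11.6 pos [ 659. -166.  333.] psi 88.2 tilt 1.23 gap 55.3 F [ 0.  -0.1 -0.4]
shift [177.9, 574.0, 28.3] turn -7.4 rows 13.0
wrist n 5007 zmed 69.4 circ ((656.7818603515625, -165.19195556640625), 29.235387802124023) rect ((656.4032592773438, -164.99365234375), (57.1669921875, 57.60539245605469), 14.912437438964844)
```

White tin stands upright in the square bay: top at 69 mm, about 3 mm from centre. Next, the bent arm.

Call:
servo_tool(rows=[[[178, 574, 10], -7, 0.3], [[178, 574, 10], -7, 0.3], [[178, 574, 10], -7, 0.3], [[178, 574, 10], -7, 0.3], [[178, 574, 10], -7, 0.3], [[178, 574, 10], -7, 0.3], [[178, 574, 10], -7, 0.3], [[178, 574, 10], -7, 0.3]])

```text
t: 12.4
tcp_pos: [0.551, 0.2217, 0.3202]
tool_rot: [-0.045, 0.999, -0.002, 0.01]
force: [1.0, 0.8, 0.2]
finger_gap: 0.655
```

```bash
python3 go.py 500 413 270 95.6
```

```text
t 12.4 pos [551. 222. 320.] psi 95.2 tilt 1.16 gap 55.7 F [1.  0.8 0.2]
shift [34.6, 195.4, 48.6] turn -0.4 rows 5.0
```

Call:
servo_tool(rows=[[[35, 195, 48], 0, 0.3], [[35, 195, 48], 0, 0.3], [[35, 195, 48], 0, 0.3], [[35, 195, 48], 0, 0.3], [[35, 195, 48], 0, 0.3], [[35, 195, 48], 0, 0.3], [[35, 195, 48], 0, 0.3]])

```text
t: 13.1
tcp_pos: [0.4996, 0.4117, 0.2696]
tool_rot: [-0.045, 0.999, -0.003, 0.009]
force: [-0.1, 0.2, -0.4]
finger_gap: 0.652
```

```bash
cat > bent.py <<'E'
import sys;from station import *;import cv2,numpy as np
from h import *
cam,x,y,z0,z1=sys.argv[1],*map(float,sys.argv[2:6])
s=snapshot(cam);cv2.imwrite(f"pics/bent_{cam}_{int(z0)}.png",s["image"]);w=cloud(s)*1000;hsv=cv2.cvtColor(s["image"],cv2.COLOR_BGR2HSV)
m=(abs(w[...,0]-x)<120)&(abs(w[...,1]-y)<65)&(w[...,2]>z0)&(w[...,2]<z1)&(hsv[...,0]>12)&(hsv[...,0]<35)&(hsv[...,1]<160)
lab=cv2.connectedComponentsWithStats(m.astype(np.uint8))
m=lab[1]==1+lab[2][1:,4].argmax()
p=w[m];q=p[:,:2];x0=q[:,0].min()
# shank = first 120 mm from the near end: minAreaRect gives axis
r=cv2.minAreaRect(q[q[:,0]<x0+115].astype(np.float32));print("z",np.median(p[:,2]).round(1),"n",len(p),"shank",r)
v=cv2.fitLine(q[q[:,0]<x0+105].astype(np.float32),cv2.DIST_L2,0,.01,.01).ravel();d=v[:2]*np.sign(v[0]);n=np.array([-d[1],d[0]])
u=q@d;t=q@n
mid=d*(u.min()+85)+n*(v[2:]@n);print("yaw",np.degrees(np.arctan2(d[1],d[0])).round(1),"mid",mid.round(1),"x ext",(u-mid@d).min().round(),(u-mid@d).max().round(),"y ext",(t-mid@n).min().round(),(t-mid@n).max().round())
E
python3 go.py 518 413 186 95.6;python3 bent.py wrist 520 420 19 33
```

```text
t 13.1 pos [500. 412. 270.] psi 95.2 tilt 1.09 gap 55.4 F [-0.1  0.2 -0.4]
shift [-16.9, 0.2, 83.9] turn -0.4 rows 2.0
z 25.1 n 11127 shank ((489.3419189453125, 413.7405090332031), (116.88362121582031, 30.106531143188477), 5.639256954193115)
yaw 5.8 mid [515.8 416.5] x ext -85.0 85.0 y ext -15.0 45.0
```

```bash
python3 - <<'E'
from station import *;import numpy as np
from h import *
w=cloud(snapshot("wrist"))*1000;p=sense()["tcp_pos"]*1000
m=(abs(w[...,0]-p[0])<60)&(abs(w[...,1]-p[1])<70)&(w[...,2]>45)&(w[...,2]<230)
q=w[m];print(len(q),"lowest",np.sort(q[:,2])[[0,20,100]],"below tcp",p[2]-np.sort(q[:,2])[[0,20,100]])
w=cloud(snapshot("side"))*1000
m=(abs(w[...,0]-p[0])<20)&(abs(w[...,1]-p[1])<70)&(w[...,2]>45)&(w[...,2]<230)
q=w[m];print(len(q),"side lowest below tcp",p[2]-np.sort(q[:,2])[[0,10,30]])
E
```

```text
54661 lowest [100.32147906 102.63871746 104.78683678] below tcp [170.19337282 167.87613443 165.7280151 ]
488 side lowest below tcp [170.89769402 163.16226358 158.00377041]
```

Call:
servo_tool(rows=[[[-15, 4, 40], 0, 0.3], [[-15, 4, 70], 0, 0.3], [[-15, 4, 83], 0, 0.3], [[-15, 4, 83], 0, 0.3], [[-15, 4, 83], 0, 0.3], [[-15, 4, 83], 0, 0.3]])

```text
t: 13.85
tcp_pos: [0.5174, 0.4162, 0.1899]
tool_rot: [-0.044, 0.999, -0.001, 0.011]
force: [-0.4, 0.7, -0.0]
finger_gap: 0.653
```

```bash
python3 go.py 516 416.5 187 95.7
```

```text
t 13.8 pos [517. 416. 190.] psi 95.0 tilt 1.31 gap 55.5 F [-0.4  0.7 -0. ]
shift [1.4, 0.4, 2.9] turn -0.7 rows 1.0
```

Call:
servo_tool(rows=[[[1, 0, 4], -1, 0.3], [[1, 0, 4], -1, 0.3], [[1, 0, 4], -1, -0.6], [[1, 0, 4], -1, -0.6], [[1, 0, 4], -1, -0.6], [[1, 0, 4], -1, -0.6]], force=50)

```text
t: 14.45
tcp_pos: [0.5167, 0.4163, 0.1865]
tool_rot: [-0.053, 0.999, -0.001, 0.012]
force: [-1.7, -0.3, 4.2]
finger_gap: 0.333
```

```bash
python3 go.py 516 416.5 280 95.7 528 65 280 92.4
```

```text
t 14.4 pos [517. 416. 187.] psi 96.0 tilt 1.35 gap 28.3 F [-1.7 -0.3  4.2]
shift [-1.6, -0.1, -93.5] turn 0.3 rows 2.0
shift [23.4, -350.9, -92.8] turn 3.6 rows 8.0
```

Call:
servo_tool(rows=[[[0, 0, -40], 0, -0.6], [[0, 0, -80], 0, -0.6], [[0, 0, -93], 0, -0.6], [[23, -350, -93], 4, -0.6], [[23, -350, -93], 4, -0.6], [[23, -350, -93], 4, -0.6], [[23, -350, -93], 4, -0.6], [[23, -350, -93], 4, -0.6]])

```text
t: 15.25
tcp_pos: [0.5237, 0.1648, 0.2792]
tool_rot: [-0.018, 1.0, -0.001, 0.011]
force: [1.1, -0.6, -1.2]
finger_gap: 0.332
```

```bash
python3 go.py 529 65 220 92.4; python3 bent.py side 525 220 90 140
```

```text
t 15.2 pos [524. 165. 279.] psi 92.1 tilt 1.28 gap 28.2 F [ 1.1 -0.6 -1.2]
shift [-0.4, -99.8, 59.5] turn -0.3 rows 3.0
z 116.2 n 190 shank ((483.837890625, 168.62327575683594), (90.5531005859375, 28.49410057067871), 3.320619821548462)
yaw 5.5 mid [523.3 170.6] x ext -85.0 6.0 y ext -14.0 15.0
```

Held level (top about 116 mm). Move over the bay and lower.

Call:
servo_tool(rows=[[[-1, -100, 10], 0, -0.6], [[-1, -100, 20], 0, -0.6], [[-1, -100, 40], 0, -0.6], [[-1, -100, 60], 0, -0.6], [[-1, -100, 75], 0, -0.6], [[-1, -100, 80], 0, -0.6], [[-1, -100, 80], 0, -0.6], [[-1, -100, 80], 0, -0.6]])

```text
t: 16.1
tcp_pos: [0.5302, 0.0583, 0.1998]
tool_rot: [-0.016, 1.0, -0.003, 0.01]
force: [0.1, -0.5, -1.0]
finger_gap: 0.335
```

```bash
python3 go.py 529 65 191.5 92.4
```

```text
t 16.1 pos [530.  58. 200.] psi 91.8 tilt 1.22 gap 28.5 F [ 0.1 -0.5 -1. ]
shift [1.1, 6.8, 8.3] turn -0.6 rows 1.0
```

Call:
servo_tool(rows=[[[1, 7, 0], -1, -0.6], [[1, 7, 2], -1, -0.6], [[1, 7, 5], -1, -0.6], [[1, 7, 7], -1, -0.6], [[1, 7, 8], -1, -0.6], [[1, 7, 8], -1, -0.6]])

```text
t: 16.7
tcp_pos: [0.5291, 0.0651, 0.1917]
tool_rot: [-0.025, 1.0, -0.003, 0.01]
force: [-1.0, 0.5, -1.8]
finger_gap: 0.334
```

```bash
python3 go.py 529 65 191.5 92.4; python3 - <<'E'
from station import *;import cv2
cv2.imwrite("pics/s2.png",snapshot("side")["image"][170:350,240:480])
cv2.imwrite("pics/s2.png",cv2.resize(cv2.imread("pics/s2.png"),None,fx=3,fy=3))
E
```

```text
t 16.7 pos [529.  65. 192.] psi 92.8 tilt 1.21 gap 28.4 F [-1.   0.5 -1.8]
shift [0.1, -0.1, 0.2] turn 0.4 rows 1.0
```

View pics/s2.png

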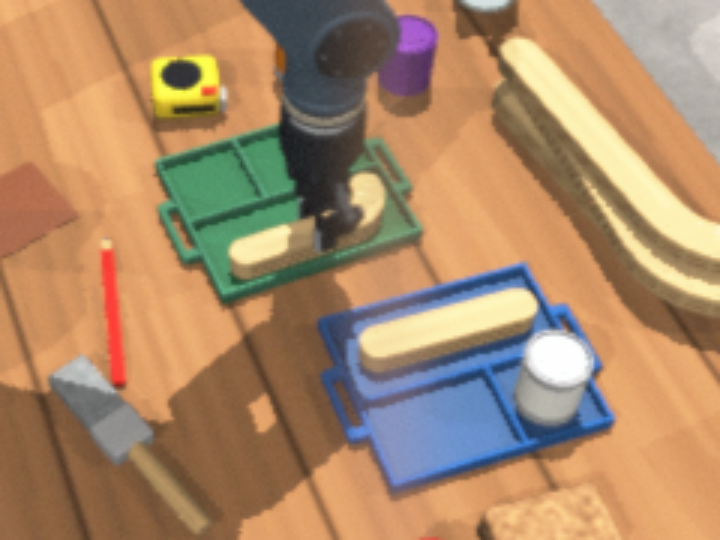

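The side crop shows the bent arm (305,225) inside the green long bay, with the slat and white tin well seated in blue. No floor contact yet, so I'll lower the last millimetre or two.

Call:
servo_tool(rows=[[[0, 0, 1], 0, -0.6], [[0, 0, 1], 0, -0.6], [[0, 0, 2], 0, -0.6], [[0, 0, 2], 0, -0.6]])

```text
t: 17.15
tcp_pos: [0.5291, 0.065, 0.1914]
tool_rot: [-0.025, 1.0, -0.003, 0.011]
force: [-3.3, -0.2, 12.9]
finger_gap: 0.333
```

```bash
python3 go.py 529 65 191.5 92.4
```

```text
t 17.1 pos [529.  65. 191.] psi 92.8 tilt 1.26 gap 28.3 F [-3.3 -0.2 12.9]
shift [0.1, -0.0, -0.1] turn 0.4 rows 1.0
```

Call:
servo_tool(rows=[[[0, 0, -1], 0, 0.1], [[0, 0, -1], 0, 0.1], [[0, 0, -1], 0, 0.1], [[0, 0, -1], 0, 0.1], [[0, 0, -30], 0, 0.1], [[0, 0, -70], 0, 0.5], [[0, 0, -110], 0, 1], [[0, 0, -125], 0, 1]])

```text
t: 17.95
tcp_pos: [0.5273, 0.0658, 0.3196]
tool_rot: [-0.025, 1.0, -0.004, 0.013]
force: [0.9, -0.0, 0.2]
finger_gap: 1.001
```

```bash
python3 go.py 595 294 300 90; python3 bent.py scene 527 80 20 38
```

```text
t 17.9 pos [527.  66. 320.] psi 92.8 tilt 1.58 gap 85.1 F [ 0.9 -0.   0.2]
shift [-78.4, 224.7, 20.0] turn 2.8 rows 5.0
z 28.7 n 931 shank ((500.7489929199219, 61.16328430175781), (114.49463653564453, 31.232257843017578), 3.0040087699890137)
yaw 2.2 mid [528.4  61.6] x ext -85.0 89.0 y ext -15.0 49.0
```

Bent arm seated: top at 28.7 mm, about 3 mm from the target. Next, the amber tin.

Call:
servo_tool(rows=[[[-78, 225, 5], 3, 1], [[-78, 225, 5], 3, 1], [[-78, 225, 5], 3, 1], [[-78, 225, 5], 3, 1], [[-78, 225, 5], 3, 1], [[-78, 225, 5], 3, 1], [[-78, 225, 5], 3, 1], [[-78, 225, 5], 3, 1]])

```text
t: 18.8
tcp_pos: [0.5939, 0.2933, 0.3148]
tool_rot: [0.002, 1.0, -0.004, 0.013]
force: [0.1, 0.5, 0.6]
finger_gap: 0.996
```

```bash
python3 tin.py 610 294 57 72 45; python3 go.py 606 295 197 90;python3 - <<'E'
import cv2;cv2.imwrite("pics/w2.png",cv2.resize(cv2.imread("pics/w_last.png"),(480,360)))
E
```

```text
wrist n 5191 zmed 64.4 circ ((608.2822875976562, 296.10064697265625), 29.165851593017578) rect ((608.2442016601562, 296.21783447265625), (57.73341751098633, 57.04398727416992), 0.0832667201757431)
t 18.9 pos [594. 293. 315.] psi 89.8 tilt 1.59 gap 85.1 F [-0.2  0.1 -0.1]
shift [-8.7, 3.0, 118.5] turn -0.2 rows 3.0
```

View pics/w2.png

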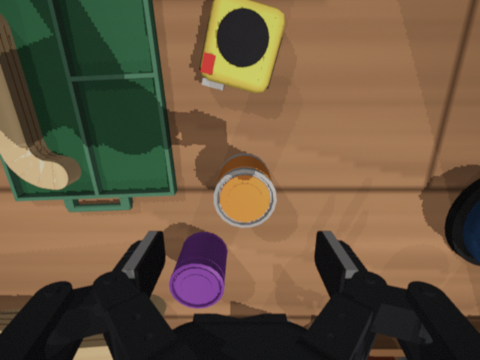

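The wrist view shows the amber tin (245,198) between the jaws, with purple (200,275) clear of the descent. It measures (608, 296).

Call:
servo_tool(rows=[[[-8, 4, 30], 0, 1], [[-8, 4, 60], 0, 1], [[-8, 4, 90], 0, 1], [[-8, 4, 118], 0, 1], [[-8, 4, 118], 0, 1], [[-8, 4, 118], 0, 1], [[-8, 4, 118], 0, 1]])

```text
t: 19.55
tcp_pos: [0.6061, 0.2956, 0.1993]
tool_rot: [0.003, 1.0, -0.003, 0.015]
force: [0.5, 0.5, -0.2]
finger_gap: 1.003
```

```bash
python3 go.py 605 296 197 90
```

```text
t 19.6 pos [606. 296. 199.] psi 89.7 tilt 1.74 gap 85.2 F [ 0.5  0.5 -0.2]
shift [1.2, 0.4, 2.3] turn -0.3 rows 1.0
```

Call:
servo_tool(rows=[[[0, 0, 0], 0, 0.1], [[0, 0, 0], 0, 0.1], [[0, 0, 0], 0, 0.1], [[0, 0, 0], 0, 0.1], [[0, 0, -30], 0, 0.1], [[0, 0, -70], 0, 0.1], [[0, 0, -90], 0, 0.1], [[0, 0, -90], 0, 0.1]], force=45)

```text
t: 20.35
tcp_pos: [0.6044, 0.2968, 0.2933]
tool_rot: [0.002, 1.0, -0.002, 0.019]
force: [0.4, 0.5, -1.5]
finger_gap: 0.671
```

```bash
python3 go.py 459.5 166.5 290 92.4
```

```text
t 20.4 pos [604. 297. 293.] psi 89.7 tilt 2.15 gap 57.1 F [ 0.4  0.5 -1.5]
shift [144.3, -131.0, -1.5] turn -2.7 rows 4.0
```

Call:
servo_tool(rows=[[[144, -131, -2], -3, 0.1], [[144, -131, -2], -3, 0.1], [[144, -131, -2], -3, 0.1], [[144, -131, -2], -3, 0.1], [[144, -131, -2], -3, 0.1], [[144, -131, 20], -3, 0.1], [[144, -131, 50], -3, 0.1], [[144, -131, 70], -3, 0.1]])

```text
t: 21.15
tcp_pos: [0.4621, 0.1661, 0.2165]
tool_rot: [-0.024, 1.0, -0.003, 0.017]
force: [-0.3, 0.5, -1.5]
finger_gap: 0.672
```

```bash
python3 go.py 459.5 166.5 205 92.4
```

```text
t 21.1 pos [462. 166. 216.] psi 92.7 tilt 2.03 gap 57.1 F [-0.3  0.5 -1.5]
shift [3.0, 0.6, 11.4] turn 0.3 rows 1.0
```

Call:
servo_tool(rows=[[[3, 1, 3], 0, 0.1], [[3, 1, 7], 0, 0.1], [[3, 1, 10], 0, 0.1], [[3, 1, 11], 0, 0.1], [[3, 1, 11], 0, 0.1], [[3, 1, 12], 0, 0.1], [[3, 1, 12], 0, 0.1]])

```text
t: 21.85
tcp_pos: [0.4592, 0.1671, 0.2065]
tool_rot: [-0.024, 1.0, -0.003, 0.018]
force: [-3.6, -0.6, 13.8]
finger_gap: 0.665
```

```bash
python3 go.py 459.5 166.5 205 92.4
```

```text
t 21.9 pos [459. 167. 207.] psi 92.7 tilt 2.1 gap 56.5 F [-3.6 -0.6 13.8]
shift [-0.3, -0.6, 1.5] turn 0.3 rows 1.0
```

Call:
servo_tool(rows=[[[0, 0, -1], 0, 0.8], [[0, 0, -1], 0, 0.8], [[0, 0, -1], 0, 0.8], [[0, 0, -1], 0, 0.8], [[0, 0, -30], 0, 0.8], [[0, 0, -70], 0, 1], [[0, 0, -110], 0, 1], [[0, 0, -120], 0, 1]])

```text
t: 22.65
tcp_pos: [0.4557, 0.1678, 0.3298]
tool_rot: [-0.024, 0.999, -0.002, 0.022]
force: [0.9, -0.2, 0.3]
finger_gap: 0.999
```

```bash
python3 tin.py 462 167 60 80 50; python3 go.py 580 -290 300 85
```

```text
wrist n 5063 zmed 69.4 circ ((461.45294189453125, 166.41586303710938), 29.214542388916016) rect ((461.4000244140625, 166.22679138183594), (57.737693786621094, 57.18278884887695), 30.034072875976562)
t 22.7 pos [456. 168. 330.] psi 92.7 tilt 2.49 gap 84.8 F [0.7 0.3 0.3]
shift [-101.0, -463.1, 36.7] turn 7.7 rows 10.0
```

Amber tin seated: top at 69.4 mm, centred within 2 mm. Now the block.

Call:
servo_tool(rows=[[[-101, -463, 10], 8, 1], [[-101, -463, 10], 8, 1], [[-101, -463, 10], 8, 1], [[-101, -463, 10], 8, 1], [[-101, -463, 10], 8, 1], [[-101, -463, 10], 8, 1], [[-101, -463, 10], 8, 1], [[-101, -463, 10], 8, 1]])

```text
t: 23.5
tcp_pos: [0.5593, -0.2205, 0.3245]
tool_rot: [0.046, 0.999, 0.0, 0.02]
force: [1.0, -0.1, 0.5]
finger_gap: 0.997
```

```bash
python3 go.py 575 -290 290 85
```

```text
t 23.5 pos [ 559. -221.  325.] psi 84.7 tilt 2.33 gap 84.7 F [ 1.  -0.1  0.5]
shift [-20.7, -67.8, 35.3] turn -0.3 rows 2.0
```

Call:
servo_tool(rows=[[[-20, -68, 35], 0, 1], [[-20, -68, 35], 0, 1], [[-20, -68, 35], 0, 1], [[-20, -68, 35], 0, 1], [[-20, -68, 35], 0, 1]])

```text
t: 24.0
tcp_pos: [0.5739, -0.2889, 0.2893]
tool_rot: [0.046, 0.999, 0.001, 0.019]
force: [0.3, 0.1, -0.9]
finger_gap: 1.0
```

```bash
python3 tin.py 596 -291 29 45 58; python3 go.py 590 -290.5 190 85
```

```text
wrist n 11178 zmed 36.0 circ ((591.6995239257812, -289.0967712402344), 54.96462631225586) rect ((590.6875610351562, -289.31390380859375), (60.19451141357422, 99.60257720947266), 85.3337173461914)
t 24.1 pos [ 574. -289.  290.] psi 84.8 tilt 2.26 gap 85.2 F [0.1 0.5 0.6]
shift [-12.0, -0.7, 100.5] turn -0.2 rows 3.0
```

Call:
servo_tool(rows=[[[-10, 0, 40], 0, 1], [[-10, 0, 80], 0, 1], [[-10, 0, 103], 0, 1], [[-10, 0, 103], 0, 1], [[-10, 0, 103], 0, 1], [[-10, 0, 103], 0, 1]])

```text
t: 24.65
tcp_pos: [0.589, -0.2895, 0.1896]
tool_rot: [0.045, 0.999, -0.0, 0.021]
force: [0.1, 0.2, -0.6]
finger_gap: 0.998
```

```bash
python3 go.py 588 -290 187 85
```

```text
t 24.6 pos [ 589. -290.  190.] psi 84.8 tilt 2.44 gap 84.9 F [ 0.1  0.2 -0.6]
shift [1.0, -0.5, 2.6] turn -0.2 rows 1.0
```

Call:
servo_tool(rows=[[[1, 0, 2], 0, 1], [[1, 0, 2], 0, 0.1], [[1, 0, 2], 0, 0.1], [[1, 0, 2], 0, 0.1], [[1, 0, 2], 0, 0.1], [[1, 0, -30], 0, 0.1], [[1, 0, -70], 0, 0.1], [[1, 0, -100], 0, 0.1]], force=45)

```text
t: 25.45
tcp_pos: [0.5837, -0.2893, 0.2909]
tool_rot: [0.045, 0.999, -0.001, 0.022]
force: [0.5, -0.9, -0.9]
finger_gap: 0.688
```

```bash
python3 go.py 560 170.7 280 92.4
```

```text
t 25.4 pos [ 584. -289.  291.] psi 84.8 tilt 2.47 gap 58.5 F [ 0.5 -0.9 -0.9]
shift [65.7, 456.0, 8.5] turn -7.6 rows 10.0
```

Call:
servo_tool(rows=[[[65, 456, 0], -8, 0.1], [[65, 456, 0], -8, 0.1], [[65, 456, 0], -8, 0.1], [[65, 456, 0], -8, 0.1], [[65, 456, 0], -8, 0.1], [[65, 456, 0], -8, 0.1], [[65, 456, 0], -8, 0.1], [[65, 456, 0], -8, 0.1]])

```text
t: 26.25
tcp_pos: [0.5629, 0.1121, 0.2885]
tool_rot: [-0.024, 0.999, -0.002, 0.021]
force: [1.0, -0.5, -1.7]
finger_gap: 0.689
```

```bash
python3 go.py 560 170.7 280 92.4
```

```text
t 26.2 pos [563. 112. 289.] psi 92.8 tilt 2.45 gap 58.5 F [ 1.  -0.5 -1.7]
shift [0.4, 58.7, 8.2] turn 0.4 rows 2.0
```

Call:
servo_tool(rows=[[[0, 59, 0], 0, 0.1], [[0, 59, 0], 0, 0.1], [[0, 59, 0], 0, 0.1], [[0, 59, 0], 0, 0.1], [[0, 59, 0], 0, 0.1], [[0, 59, 30], 0, 0.1], [[0, 59, 60], 0, 0.1], [[0, 59, 60], 0, 0.1]])

```text
t: 27.05
tcp_pos: [0.5615, 0.1687, 0.2249]
tool_rot: [-0.023, 1.0, -0.003, 0.017]
force: [-0.5, -0.9, -0.6]
finger_gap: 0.691
```

```bash
python3 go.py 560 170.7 194 92.4; python3 - <<'E'
from station import *;import cv2,numpy as np
from h import *
s=snapshot("side");w=cloud(s)*1000
m=(abs(w[...,0]-565)<80)&(abs(w[...,1]-170)<50)&(w[...,2]>66)&(w[...,2]<90)
p=w[m];print(cv2.minAreaRect(p[:,:2].astype(np.float32)),p[:,2].max())
s=snapshot("scene");w=cloud(s)*1000
m=(abs(w[...,0]-565)<80)&(abs(w[...,1]-170)<50)&(w[...,2]>66)&(w[...,2]<90)
p=w[m];print(cv2.minAreaRect(p[:,:2].astype(np.float32)),p[:,2].max())
cv2.imwrite("pics/s3.png",cv2.resize(s["image"][200:330,280:470],None,fx=3,fy=3))
E
```

```text
t 27.1 pos [561. 169. 225.] psi 92.6 tilt 1.99 gap 58.8 F [-0.5 -0.9 -0.6]
shift [2.4, 2.2, 30.8] turn 0.2 rows 1.0
((550.8355712890625, 162.1585235595703), (78.7477798461914, 129.3932647705078), 88.99883270263672) 89.5587067074951
((567.3115234375, 167.530517578125), (100.50613403320312, 87.22981262207031), 2.295910358428955) 89.96744623939124
```

View pics/s3.png

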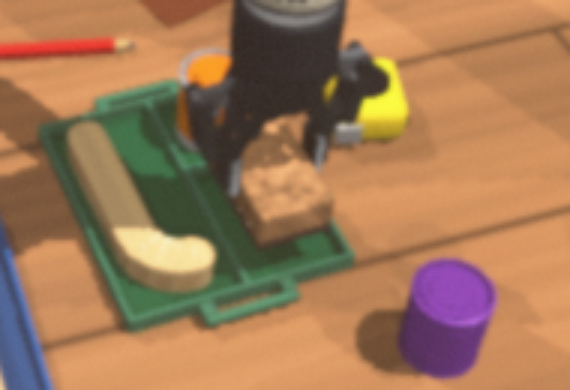

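The block (285,195) hangs over the oblong bay, aligned. Lower it.

Call:
servo_tool(rows=[[[2, 2, 8], 0, 0.1], [[2, 2, 16], 0, 0.1], [[2, 2, 23], 0, 0.1], [[2, 2, 27], 0, 0.1], [[2, 2, 28], 0, 0.1], [[2, 2, 29], 0, 0.1], [[2, 2, 29], 0, 0.1]])

```text
t: 27.85
tcp_pos: [0.562, 0.1714, 0.199]
tool_rot: [-0.023, 1.0, -0.002, 0.021]
force: [-0.9, -0.0, -0.4]
finger_gap: 0.689
```

```bash
python3 go.py 560 170.7 193 92.4
```

```text
t 27.9 pos [562. 171. 199.] psi 92.7 tilt 2.38 gap 58.5 F [-0.9 -0.  -0.4]
shift [2.3, -0.6, 5.9] turn 0.3 rows 1.0
```

Call:
servo_tool(rows=[[[1, 0, 2], 0, 0.1], [[1, 0, 4], 0, 0.1], [[1, 0, 5], 0, 0.1], [[1, 0, 6], 0, 0.1], [[1, 0, 6], 0, 0.1], [[1, 0, 6], 0, 0.1]])

```text
t: 28.45
tcp_pos: [0.561, 0.1713, 0.194]
tool_rot: [-0.023, 1.0, -0.002, 0.021]
force: [-1.9, -0.5, 5.9]
finger_gap: 0.695
```

```bash
python3 go.py 560 170.7 193 92.4
```

```text
t 28.4 pos [561. 171. 194.] psi 92.7 tilt 2.38 gap 59.1 F [-1.9 -0.5  5.9]
shift [1.1, -0.6, 1.0] turn 0.3 rows 1.0
```

Contact. Release, raise, back off.

Call:
servo_tool(rows=[[[0, 0, 0], 0, 0.8], [[0, 0, 0], 0, 0.8], [[0, 0, 0], 0, 0.8], [[0, 0, 0], 0, 0.8], [[0, 0, -30], 0, 0.8], [[0, 0, -70], 0, 0.8], [[0, 0, -110], 0, 0.8], [[0, 0, -150], 0, 0.8]])

```text
t: 29.25
tcp_pos: [0.5546, 0.1718, 0.345]
tool_rot: [-0.023, 1.0, -0.002, 0.02]
force: [0.5, 0.3, -0.1]
finger_gap: 0.902
```

Call:
servo_tool(rows=[[[-50, 250, -60], 0, 0.8], [[-50, 250, -60], 0, 0.8], [[-50, 250, -60], 0, 0.8], [[-50, 250, -60], 0, 0.8], [[-50, 250, -60], 0, 0.8], [[-50, 250, -60], 0, 0.8], [[-50, 250, -60], 0, 0.8], [[-50, 250, -60], 0, 0.8]])

```text
t: 30.05
tcp_pos: [0.5901, 0.423, 0.4044]
tool_rot: [-0.023, 1.0, -0.003, 0.019]
force: [-0.2, -0.1, 0.6]
finger_gap: 0.903
```

```bash
python3 - <<'E'
from station import *;import cv2,numpy as np
from h import *
for n in("scene","side"):
    s=snapshot(n);w=cloud(s)*1000;cv2.imwrite(f"pics/end_{n}.png",s["image"])
    def sel(x,y,rx,ry,z0,z1):
        m=(abs(w[...,0]-x)<rx)&(abs(w[...,1]-y)<ry)&(w[...,2]>z0)&(w[...,2]<z1);return w[m]
    for k,a in dict(block=(564,171,60,42,34,48),white=(659,-165,45,45,62,78),amber=(462,166,45,45,62,78),slat=(601,-76,100,40,23,34),grey=(352,-291,45,45,57,72),tub=(481,-299,45,45,38,52),tape=(480,290,50,50,30,42)).items():
        p=sel(*a);r=cv2.minAreaRect(p[:,:2].astype(np.float32)) if len(p) else None;print(n,k,len(p),np.round(np.hstack(r),1) if r else r, np.median(p[:,2]).round(1) if r else"")
E
```

```text
scene block 909 [566.5 168.9 100.7  60.7   3.2] 39.6
scene white 654 [ 659.1 -165.9   57.7   56.5   17.8] 68.6
scene amber 357 [464.5 164.2  56.7  56.4  21.8] 67.8
scene slat 1078 [604.5 -77.8  34.3 172.4  87.9] 29.2
scene grey 394 [ 353.2 -291.5   56.5   59.2   80.4] 63.3
scene tub 600 [ 481.5 -298.5   61.6   65.    84.2] 45.1
scene tape 459 [479.9 290.9  61.7  67.6  75.9] 35.9
side block 512 [565.1 169.3  99.9  62.9   2.5] 39.8
side white 354 [ 659.5 -165.3   57.7   55.8   20.4] 68.0
side amber 256 [463.6 163.6  58.   57.6  28.7] 67.8
side slat 689 [603.5 -77.1  38.2 170.8  88. ] 28.7
side grey 505 [ 352.3 -291.7   57.4   56.    45. ] 63.0
side tub 566 [ 480.3 -299.    64.3   60.9   63.6] 44.6
side tape 290 [478.2 291.6  65.9  68.5  75.3] 36.2
```

View pics/end_scene.png

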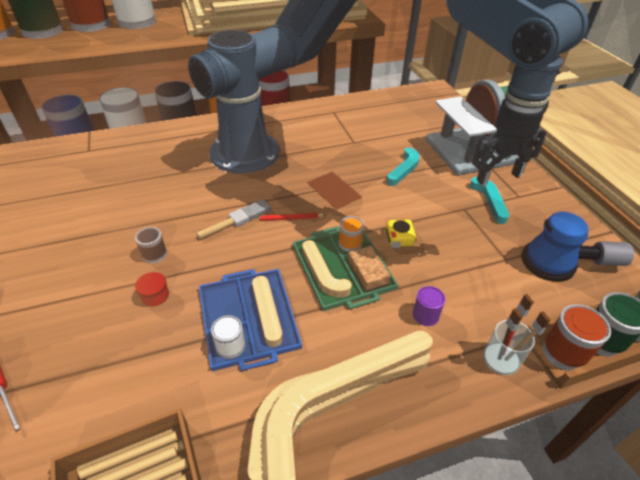

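The final view shows blue with the slat (267,310) and white tin (228,337). Green has the bent arm (325,268), amber tin (351,233) and block (370,267). The grey tin, tub, tape, purple tin and turquoise arms haven't moved, and the arm is clear.

```bash
python3 -c "from station import *;print(sign_off())"
```

```text
the job is handed in; nothing more can be done
None
```

Both kits are made up and handed in at about 30 s of the 144 s allowed. The sign-off gives no verdict.

- **Blue tray:** the slat lies flat in the long bay and the white tin stands in the square bay. The oblong bay is empty.
- **Green tray:** the bent arm lies flat in the long bay, the amber tin stands in the square bay and the cork block lies flat in the oblong bay.

**Placing:** each part was lowered until the wrist force showed light contact (2.5 to 14 N) and then released. The final camera checks put the slat, both tins and the block within about 4 mm of their bay centres, with tops at the height expected on the tray floor. I measured the bent arm just after release, about 3 mm from its target, and only looked at it in the final picture.

**Left alone:** the grey tin, red tub and tape measure were within 2 mm of where they started. The purple tin and the turquoise arms look unmoved in the last picture.

**Disagreements:**
- The cameras differed by up to about 3 mm from one another, well inside the bay clearances.
- The tool gradually tilted to about 2.5° over the run. The block still measured flat and the tins at full height in the final check.

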